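# Run the metal-detector stick test at the guarded station

## Robot

A 7-joint arm with a two-finger parallel gripper is mounted at the origin on a cart in front of the work surface, level with it; the furniture and walls round the work are solid. World frame = base frame: x ahead of the robot, y to its left, z up, the work surface at z = 0. Lengths are in m, angles in rad, forces in N, time in s.
With the tool pointing down it reaches from about 0.425 to 0.925 m from the base axis. Payload 6.8 kg.
Tool frame: the origin (TCP) lies on the mounting face of the last link; the fingertips stand 173 mm ahead of it and the grasp point (between the pads) lies 155 mm ahead of it; z points along the fingers, y is the line along which they close (so a half turn about z gives the same grasp; the last joint's range is limited). The gripper opens to 85 mm and grips with 20 to 120 N. Pads are 22 mm wide; open, the fingers measure 114 mm over their backs; the gripper's body (76 mm by 85 mm) begins 54 mm behind the grasp point. The pads swing forward as they close: fully open they stand 13 mm farther back than shut.
Start: joints at [1.144, 0.477, 0.022, 1.555, -0.011, 1.109, -0.083], TCP at [0.212, -0.641, 0.405] pointing down, gripper open.
Joint ranges: [-2.96, 2.96], [-0.34, 2.1], [-1.41, 1.46], [0.24, 2.44], [-1.37, 4.51], [0.17, 1.92], [-2.96, 2.96]. Speed limits (rad/s): [2.39, 2.39, 3.14, 3.14, 3.14, 3.14, 3.14].

## Interface

Orientations are given as a unit quaternion [w, x, y, z].
In Python, from station import bot gives the robot as it stands. The module is installed in compiled form; this text tells all that it offers.
- The arm moves only by the shell command python3 -m pendant 'ROWS' [FORCE]. ROWS is JSON, a list of rows, each a list of 5 numbers: the finger opening in m, from 0 to 0.0854, then the shift along the tool's x, y, z in m, then the turn about the tool's z in degrees. In form: [[jaw, x, y, z, yaw], ...]. A call has 1 to 12 rows; each row shifts and turns the commanded pose from where the row before left it, along the tool's axes as they then stand; what a row does not reach is not made up. A row lasts 1/12 s, in which the tool goes at most 41.7 mm and 7.16 degrees, less where a joint would pass 70% of its speed; a pose out of reach is approached as far as the arm can. A call with a gripper value outside its range is refused whole. The fingers move at their own pace and stop on an object; FORCE is the grip in N (left out, the last holds). Time passes only in rows, so rows that do not move let the fingers close. It gives the time, the measured TCP pose, the force, the opening and the grip force at its end, in the units of the state.
- bot.get_obs(): the state, without advancing time (a new reading comes with each control period).
- bot.read_camera(name): name is "scene" or "top" or "wrist"; returns (picture, depth): 400x640x3 uint8, blue, green, red; 400x640 float32, m along the optical axis (not along the pixel's ray), 0 where there is no reading.
- bot.camera_model(name): a dict with "intrinsics" (3x3 intrinsics, pixels), "R" (3x3) and "t" (3): a world point X has camera coordinates R X + t. Camera axes: x right, y down, z forward; pixel columns grow to the right and rows downward; lengths in m; the calibration is good to about 2 mm. A picture is of the moment at which its call begins: read the wrist's pose just before it. camera_model takes no time and is no camera call; for the wrist camera it gives the pose at the moment of the call.
- bot.hand_in(): hands the job in; it is judged then, once.
Trained networks look in the newest picture that a camera, given by its name, has taken for a name from the list of things; names that differ only in an ending like _2 or _b are one class to them, and where a whole thing is asked for, a point or a joint stands for the part that bears it (a point fixed in the world has none). Each returns a list of dicts, best first, with "score" (0 to 1); they miss things now and then, are a little off and sometimes report something else, mostly with a low value. They report only what shows in the picture. A call takes as long as a camera call. They do not tell look-alikes from the thing itself.
- bot.boxes_of(name, camera): "at" ([column, row] in pixels, amid what is visible of it).
- bot.trace(name, camera): "mask" (400x640 bool, what is visible of it) and "at" ([column, row] in pixels, amid what is visible of it).
- bot.pinpoint(name, camera): "at" ([column, row] in pixels: a listed point, or the origin of a listed thing).
The state is a dict: "t": time; "q": joint angles; "joint_vel": joint speeds; "joint_torque": joint torques, N m; "eef_pos": TCP position; "tool_rot": TCP orientation; "contact_force": force on the tool from outside, world axes, zero at the start; "torque": the same for the moment, N m; "gripper_width": opening from 0.0 (shut) to 1.0 (fully open); "grasp_force": force on a finger pad.
Only numpy, scipy, OpenCV 4.12 (cv2) and the standard library are available. Lean on these libraries where they do the work, as an engineer would, in place of code of your own. Each camera call takes 0.05 s, during which the arm holds its last target. There are 200 camera calls.

## Task

With the fingertips, push the tray that carries the test stick fully home into the station's tunnel; then reach down through the window in the guard and press the lever pad fully down to its stop, without touching the guard. Lift nothing, press the lever only after the tray is home, keep the stick lying in its tray and leave everything else on the worktop where it is. Finish while still holding the lever down: the program ends with the fingers pressing it.

Things in the scene. Friction and masses are not known exactly. Their poses are not given: they have to be found in the camera images.
- station: fixed bench test station, grey base plate 200 (x) x 290 (y) x 18 mm high; origin at worktop level under it (base spans x -115 to +85 mm, y -145 to +145 mm of its frame). Its z axis is up, its -x side is the front facing the robot roughly, +y its left. On its left half (y = +80 mm) a white tunnel 106 mm wide, x from -50 to +80 mm, top at z = 84 mm; on its right half the guard with the lever
- guard: steel guard cage on the right half of the station, must not be touched: x -110 to +80 mm, y -140 to 0 mm, top at z = 101 mm in the station's frame (this entry has the same origin and axes as the station). Barred on all sides; its 6 mm thick top frame has one square window of 104 x 104 mm with sides along station x and y
- window_center (a point): centre of the window in the guard's top frame, level with the frame's upper surface (101 mm above the worktop); the opening reaches 52 mm from here to each side along station x and y
- lever_pad (a point): centre of the top of the lever's black square pad, 46 x 46 mm, straight below the window centre; at rest 18 mm below the guard's top surface, about 22 mm lower when pressed to its stop
- lever (a joint): lever angle, rad: 0 at rest (up, sprung back), 0.25 at the stop; grows as the pad is pressed down. Hinge lies 87 mm behind the pad (station +x), along station y. Spring: about 3 N at the pad to start, about 7 N at the stop; springs back up when released
- tray (a joint): tray position, m: 0 = fully home, grows as the tray stands out toward the station's front (station -x); at most 0.080. Friction about 2 N plus light damping; stays where it is left
- tray_face (a point): centre of the front face of the tray's upright grey push plate (64 mm wide along station y, 48 mm high, 8 mm thick, its lower edge 22 mm and top 70 mm above the worktop). The face looks to station -x; pushing it along station +x by the tray joint's value brings the tray home, where the face stands at station x = -123 mm, y = +80 mm
- stick_center (a point): centre of the flat test stick, 150 x 22 x 9 mm, lying loose lengthwise in the tray, behind the push plate
- pot_a: bystander: small sample pot with screw lid, 50 mm diameter, 66 mm high, right of the station; origin under its centre
- pot_b: bystander: another such pot, left of the station; origin under its centre
- calc: bystander: pocket calculator 118 x 68 x 15 mm, in front of the guarded half; origin under its centre
- lock: bystander: padlock lying flat, 76 x 38 x 20 mm, left of the station; origin under its centre
- stapler: bystander: stapler 34 x 135 x 46 mm on the right; origin under its centre
- phone: bystander: mobile phone 158 x 75 x 9 mm lying at the left; origin under its centre
There are look-alikes about, which are no part of the job. Of the things like the part that bears stick_center, leave any that is turquoise; of the rest the smaller one is meant.

How it is judged:
On the way, in this order (a step that is already met when the one before it is completed fails the run):
1. the tray is pushed fully home (value of joint tray below 0.004 m), for 0.2 s.
2. the lever is pressed down to its stop by the fingers through the window (value of joint lever above 0.21 rad and contact force between the fingers and lever above 1 N), for 0.3 s.
At the end, for the whole second after the job is handed in: tray within 5 mm of home with the stick lying in it, and the lever held at least 0.21 rad down (stop at 0.25) by the fingers pressing on it with more than 1 N, as the program ends and for the second after (all of step 2 and value of joint tray below 0.005 m and z of stick_center in the frame of station below 0.038 m and distance between stick_center and tray_face below 0.13 m); the arm keeps its last pose, push and grip.
It fails at once if the guard is touched (more than 0.5 N) (contact force between anything else and guard above 0.5 N).
It fails at once if the lever is pressed before the tray is home (value of joint lever above 0.08 rad and value of joint tray above 0.008 m).
It fails at once if the stick is lifted out of its tray (z of stick_center in the frame of station above 0.045 m).
It fails at once if a bystander is moved by more than 20 mm (distance of any of pot_a, pot_b, calc, lock, stapler, phone from where it was at the start of the episode above 0.02 m).
It also fails if it takes over 40 s, if anything falls off the work surface, if the arm or the gripper's body presses on something with over 40 N, if the wrist force passes 120 N, or if a joint passes its speed limit or range.

## Working session

There is one attempt and no reset: what is moved stays moved. The work goes in short steps, Python scripts to look and compute and a shell command to move; the robot and the scene stay as the last step left them, time stands still between calls to the robot, and variables do not carry over. Pictures are saved under pics/ and viewed, at most 10 in all, crops included, and the job is handed in when it is done.

```bash
mkdir -p pics
cat > h.py <<'E'
import numpy as np,cv2
from station import bot
def up(cam,px,depth=None,z=None):
    m=bot.camera_model(cam);K=np.array(m["intrinsics"]);R=np.array(m["R"]);t=np.array(m["t"])
    r=R.T@np.linalg.solve(K,[px[0],px[1],1.]);o=-R.T@t
    return o+r*(depth if depth is not None else (z-o[2])/r[2])
E
python3 - <<'E'
from h import *
s=bot.get_obs();print(s["t"],s["eef_pos"],s["tool_rot"],s["gripper_width"])
for c in("scene","top"):
    im,d=bot.read_camera(c);cv2.imwrite(f"pics/{c}0.png",im)
    for n in("station","window_center","lever_pad","tray_face","stick_center"):
        for r in bot.pinpoint(n,c)[:3]:
            p=r["at"];D=d[int(p[1]),int(p[0])]
            print(c,n,round(r["score"],2),np.round(p),np.round(up(c,p,D),3))
E
```

```text
0.0 [ 0.21149614 -0.64072836  0.40372338] [-8.80247077e-04  9.87321023e-01  1.58733697e-01 -1.92504166e-04] 1.0014111422431835
scene station 0.79 [316. 187.] [ 0.578 -0.045  0.081]
scene station 0.53 [326. 150.] [ 0.686 -0.311  0.023]
scene window_center 0.87 [331. 152.] [ 0.622 -0.224  0.087]
scene lever_pad 0.7 [331. 153.] [ 0.623 -0.225  0.08 ]
scene tray_face 0.93 [376. 198.] [ 0.44  -0.176  0.   ]
scene stick_center 0.72 [353. 264.] [0.387 0.112 0.005]
scene stick_center 0.7 [331. 155.] [ 0.619 -0.215  0.08 ]
scene stick_center 0.67 [336. 199.] [ 0.527 -0.072  0.036]
top station 0.96 [358. 187.] [ 0.639 -0.145  0.023]
top window_center 0.79 [382. 192.] [ 0.612 -0.224  0.085]
top lever_pad 0.74 [380. 192.] [ 0.61  -0.215  0.079]
top tray_face 0.77 [347. 246.] [ 0.433 -0.109  0.075]
top stick_center 0.76 [338. 213.] [ 0.547 -0.079  0.032]
top stick_center 0.59 [250. 190.] [0.629 0.232 0.012]
top stick_center 0.59 [283. 259.] [0.388 0.107 0.016]
```

View pics/top0.png

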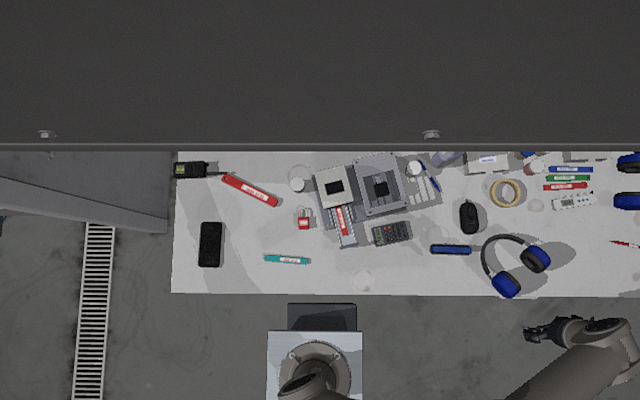

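View pics/scene0.png

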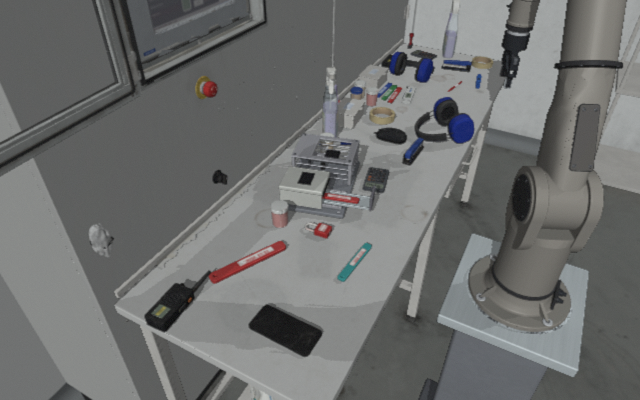

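The top view shows the station at about (355,190). The white tunnel is on its left, with the tray and its red stick sticking out toward the robot at (343,225). The guard window and pad are at (381,190), and the calculator is at (392,233). The longer red stick at (250,190) and the turquoise one at (287,259) are look-alikes. I'll bring the wrist camera over the station with the fingers shut.

```bash
python3 -m pendant '[[0,0.027,-0.026,0,0],[0,0.027,-0.026,0,0],[0,0.027,-0.026,0,0],[0,0.027,-0.026,0,0],[0,0.027,-0.026,0,0],[0,0.027,-0.026,0,0],[0,0.027,-0.026,0,0],[0,0.027,-0.026,0,0],[0,0.027,-0.026,0,0],[0,0.027,-0.026,0,0],[0,0.027,-0.026,0,0],[0,0.027,-0.026,0,0]]' 20
python3 -m pendant '[[0,0.025,-0.024,0,0],[0,0.025,-0.024,0,0],[0,0.025,-0.024,0,0],[0,0,0,0,0],[0,0,0,0,0]]'
python3 - <<'E'
from h import *
c="wrist"
s=bot.get_obs();print(s["eef_pos"],s["q"])
im,d=bot.read_camera(c);cv2.imwrite("pics/w1.png",im);np.save("w1.npy",d)
for n in("station","window_center","lever_pad","tray_face","stick_center"):
    for r in bot.pinpoint(n,c)[:3]:
        p=r["at"];D=d[int(p[1]),int(p[0])]
        print(n,round(r["score"],2),np.round(p),np.round(up(c,p,D),3))
E
```

```text
t: 1.6
eef_pos: [0.4219, -0.2415, 0.4051]
tool_rot: [0.0, 0.987, 0.159, 0.0]
contact_force: [0.8, 0.2, 0.3]
gripper_width: 0.0
grasp_force: 0.0
t: 2.02
eef_pos: [0.4709, -0.1493, 0.4049]
tool_rot: [-0.0, 0.987, 0.161, 0.0]
contact_force: [0.7, -0.1, 0.5]
gripper_width: 0.007
grasp_force: 0.0
[ 0.47093948 -0.14932342  0.40494322] [ 0.43352253  0.19540979 -0.28593786  1.96241611  0.06501903  0.99183961
 -1.13017168]
station 0.72 [363.  28.] [ 0.634 -0.142  0.016]
station 0.21 [365.  32.] [ 0.631 -0.146  0.018]
window_center 0.63 [286.  97.] [ 0.541 -0.086  0.035]
lever_pad 0.57 [454.  58.] [ 0.62  -0.225  0.084]
tray_face 0.73 [285. 200.] [ 0.439 -0.118  0.065]
stick_center 0.87 [115. 173.] [0.388 0.097 0.009]
stick_center 0.72 [283.  96.] [ 0.542 -0.083  0.035]
```

View pics/w1.png

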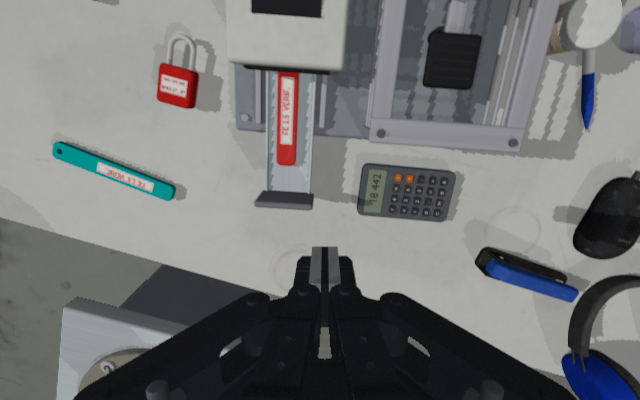

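The wrist view shows the tray's push plate at (285,200), with the stick behind it at (287,115). The black lever pad is at (453,58) and the guard's front corners are at about (370,140) and (520,150). The calculator at (407,192) is well to the right of the tray. Next I'll fit the station's pose.

Run:
```python
from h import *
c="wrist";d=np.load("w1.npy");im=cv2.imread("pics/w1.png")
m=bot.camera_model(c);K=np.array(m["intrinsics"]);R=np.array(m["R"]);t=np.array(m["t"])
v,u=np.mgrid[:400,:640];P=np.stack([u,v,np.ones_like(u)],-1)@np.linalg.inv(K).T*d[...,None]
P=(P-t)@R; ok=d>0
def rect(mask,n):
    q=P[mask&ok];r=cv2.minAreaRect((q[:,:2]*1000).astype(np.float32));print(n,len(q),np.round(r,1) if 0 else r,"z",np.round(np.percentile(q[:,2],[5,50,95]),3));return q
X,Y,Z=P[...,0],P[...,1],P[...,2]
# guard top points
g=(abs(Z-.101)<.008)&(v<160)&(u>340)&(u<570); q=rect(g,"guard")
# stick
hsv=cv2.cvtColor(im,cv2.COLOR_BGR2HSV)
red=((hsv[...,0]<8)|(hsv[...,0]>172))&(hsv[...,1]>120)&(u>262)&(u<310)&(v>60)&(v<175); rect(red,"stick")
# push plate
pl=(Z>.03)&(Z<.09)&(v>180)&(v<218)&(u>245)&(u<325); rect(pl,"plate")
pt=(Z>.06)&pl; rect(pt,"platetop")
tun=(abs(Z-.084)<.008)&(u<345)&(u>210)&(v<80); q=rect(tun,"tunnel")
pad=(im.max(2)<60)&(u>415)&(u<490)&(v>20)&(v<95); rect(pad,"pad")
print([np.round(P[r,cc],3) for r,cc in((135,375),(145,515),(120,380),(130,510))])
```

```text
guard 9454 ((604.51611328125, -228.63397216796875), (119.99322509765625, 140.8247833251953), 14.427847862243652) z [0.099 0.101 0.102]
stick 940 ((518.0811157226562, -93.37065887451172), (101.61503601074219, 21.17679214477539), 14.240034103393555) z [0.033 0.035 0.036]
plate 947 ((440.6861572265625, -115.5904312133789), (22.419700622558594, 62.819515228271484), 17.925107955932617) z [0.032 0.062 0.07 ]
platetop 509 ((435.3015441894531, -117.26409149169922), (8.337457656860352, 62.95547866821289), 14.405416488647461) z [0.062 0.069 0.071]
tunnel 7810 ((590.9346923828125, -76.3427505493164), (53.46171569824219, 106.30489349365234), 17.94132423400879) z [0.08  0.082 0.084]
pad 2870 ((628.9659423828125, -237.33767700195312), (58.92179870605469, 75.25015258789062), 14.36660385131836) z [0.079 0.083 0.084]
[array([ 0.537, -0.179,  0.101]), array([ 0.568, -0.304,  0.1  ]), array([ 0.55 , -0.179,  0.101]), array([ 0.579, -0.294,  0.099])]
```

```bash
python3 -m pendant '[[0,0,0,0,4.1],[0,-0.018,-0.0135,0,0],[0,-0.018,-0.0135,0,0],[0,-0.018,-0.013,0,0],[0,0,0,0.03,0],[0,0,0,0.035,0],[0,0,0,0.035,0],[0,0,0,0,0],[0,0,0,0,0]]'
cat >> h.py <<'E'
Y=np.radians(14.4);C,S=np.cos(Y),np.sin(Y);O=np.array([.5787,-.3018])
def st(p): return np.array([p[0]*C+p[1]*S-O[0],-p[0]*S+p[1]*C-O[1],p[2]])  # world -> station
def show():
    s=bot.get_obs();q=s["tool_rot"];print("t",round(s["t"],2),"station TCP",np.round(st(s["eef_pos"]),4),"toolyaw",round(np.degrees(2*np.arctan2(q[2],q[1])),2),"F",np.round(s["contact_force"],1),"q",np.round(s["q"],2))
E
python3 - <<'E'
from h import *
show();c="wrist"
im,d=bot.read_camera(c);cv2.imwrite("pics/w2.png",im)
for n in("tray_face","lever_pad","window_center","stick_center"):
    for r in bot.pinpoint(n,c)[:2]:
        p=r["at"];print(n,round(r["score"],2),np.round(p),np.round(st(up(c,p,d[int(p[1]),int(p[0])])),4))
E
```

```text
t: 3.07
eef_pos: [0.4073, -0.1261, 0.304]
tool_rot: [-0.001, 0.992, 0.123, -0.002]
contact_force: [0.4, 0.2, 0.5]
gripper_width: -0.001
grasp_force: 0.0
t 3.07 station TCP [-0.2156  0.0783  0.304 ] toolyaw 14.11 F [0.4 0.2 0.5] q [ 0.41  0.23 -0.29  2.2   0.1   0.72 -1.27]
tray_face 0.72 [319. 177.] [-0.1338  0.0766  0.276 ]
stick_center 0.83 [311.  13.] [-0.0712  0.0858  0.0377]
stick_center 0.66 [ 74. 153.] [-0.1716  0.2981  0.0124]
```

View pics/w2.png

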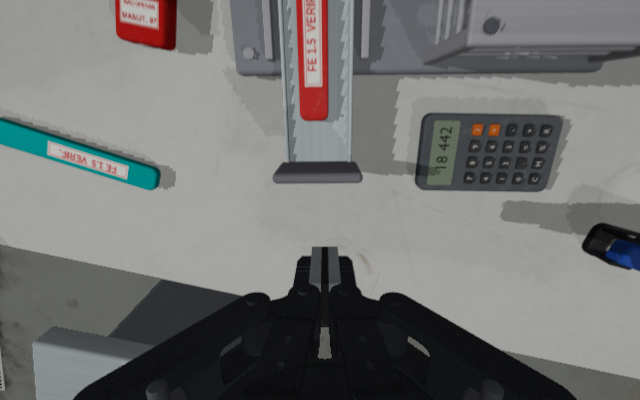

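The push plate is at (318,173), straight ahead of the shut fingers at (325,250) and about 14 mm clear of them. I'll descend and start pushing.

```bash
python3 -m pendant '[[0,0,0,0.03,0],[0,0,0,0.03,0],[0,0,0,0.028,0],[0,0,0,0,0],[0,0.006,0,0,0],[0,0.006,0,0,0],[0,0.006,0,0,0],[0,0.006,0,0,0],[0,0.006,0,0,0],[0,0.006,0,0,0],[0,0.006,0,0,0],[0,0.006,0,0,0]]'
python3 -c "
from h import *
show()"
```

```text
t: 4.32
eef_pos: [0.4551, -0.1139, 0.2169]
tool_rot: [0.0, 0.992, 0.123, 0.0]
contact_force: [-1.9, -0.4, 1.5]
gripper_width: 0.002
grasp_force: 1.3
t 4.32 station TCP [-0.1662  0.0783  0.2169] toolyaw 14.16 F [-1.9 -0.4  1.5] q [ 0.31  0.44 -0.24  2.17  0.2   0.55 -1.4 ]
```

```bash
python3 -m pendant '[[0,0.006,0,0,0],[0,0.006,0,0,0],[0,0.006,0,0,0],[0,0.006,0,0,0],[0,0.004,0,0,0],[0,0.002,0,0,0],[0,0.002,0,0,0],[0,0,0,0,0]]'
python3 -c "
from h import *
show()"
```

```text
t: 4.98
eef_pos: [0.486, -0.1059, 0.2167]
tool_rot: [-0.0, 0.992, 0.123, 0.0]
contact_force: [-0.5, 0.7, 0.2]
gripper_width: 0.001
grasp_force: 0.1
t 4.98 station TCP [-0.1343  0.0783  0.2167] toolyaw 14.18 F [-0.5  0.7  0.2] q [ 0.29  0.48 -0.24  2.1   0.2   0.58 -1.42]
```

```bash
for i in 1 ; do python3 -m pendant '[[0,0.002,0,0,0],[0,0.002,0,0,0],[0,0,0,0,0]]'; python3 -m pendant '[[0,0.002,0,0,0],[0,0,0,0,0]]';  done
python3 -c "
from h import *
show()"
```

```text
t: 5.23
eef_pos: [0.4885, -0.1054, 0.2165]
tool_rot: [0.0, 0.992, 0.123, -0.002]
contact_force: [-5.1, 0.6, 4.8]
gripper_width: -0.001
grasp_force: 2.5
t: 5.4
eef_pos: [0.4892, -0.1053, 0.2162]
tool_rot: [0.0, 0.992, 0.123, -0.003]
contact_force: [-9.9, -0.7, 7.2]
gripper_width: -0.002
grasp_force: 4.8
t 5.4 station TCP [-0.1311  0.0782  0.2162] toolyaw 14.11 F [-9.9 -0.7  7.2] q [ 0.28  0.48 -0.24  2.1   0.2   0.59 -1.42]
```

The force is rising against a hard stop. I'll hold briefly, back off, rise and look.

```bash
python3 -m pendant '[[0,0.002,0,0,0],[0,0,0,0,0],[0,0,0,0,0],[0,0,0,0,0]]'; python3 -m pendant '[[0,-0.01,0,0,0],[0,-0.02,0,0,0],[0,0,0,-0.035,0],[0,0,0,-0.035,0],[0,0,0,-0.035,0],[0,0.01,0.035,-0.025,0],[0,0.01,0.035,0,0],[0,0.01,0.035,0,0],[0,0,0.03,0,0],[0,0,0,0,0],[0,0,0,0,0]]'
python3 - <<'E'
from h import *
show();c="wrist"
im,d=bot.read_camera(c);cv2.imwrite("pics/w3.png",im);np.save("w3.npy",d)
for n in("tray_face","lever_pad","window_center","stick_center"):
    for r in bot.pinpoint(n,c)[:2]:
        p=r["at"];print(n,round(r["score"],2),np.round(p),np.round(st(up(c,p,d[int(p[1]),int(p[0])])),4))
m=bot.camera_model(c);K=np.array(m["intrinsics"]);R=np.array(m["R"]);t=np.array(m["t"])
v,u=np.mgrid[:400,:640];P=np.stack([u,v,np.ones_like(u)],-1)@np.linalg.inv(K).T*d[...,None]
P=(P-t)@R;Q=np.stack(st(P.transpose(2,0,1)),-1);np.save("q3.npy",Q)
g=(d>0)&(abs(Q[...,2]-.101)<.004)&(Q[...,1]<.01)&(Q[...,1]>-.15)
for y in(-.09,-.07,-.05):
    x=np.sort(Q[g&(abs(Q[...,1]-y)<.006)][:,0]);i=np.argmax(np.diff(x));print("y",y,x[[0,-1]],"gap",x[i],x[i+1])
for xx in(-.06,-.04,-.02):
    x=np.sort(Q[g&(abs(Q[...,0]-xx)<.006)][:,1]);i=np.argmax(np.diff(x));print("x",xx,x[[0,-1]],"gap",x[i],x[i+1])
E
```

```text
t: 5.73
eef_pos: [0.4897, -0.1052, 0.2159]
tool_rot: [0.0, 0.992, 0.123, -0.005]
contact_force: [-13.5, -1.8, 11.2]
gripper_width: -0.001
grasp_force: 7.1
t: 6.65
eef_pos: [0.5254, -0.2354, 0.3452]
tool_rot: [0.0, 0.993, 0.121, 0.001]
contact_force: [0.2, 0.0, 0.1]
gripper_width: 0.0
grasp_force: 0.0
t 6.65 station TCP [-0.1283 -0.0569  0.3452] toolyaw 13.95 F [0.2 0.  0.1] q [ 0.49  0.39 -0.23  1.84  0.11  0.92 -1.11]
tray_face 0.89 [173. 191.] [-0.1164  0.0752  0.0704]
lever_pad 0.92 [335.  82.] [-0.0308 -0.062   0.0822]
stick_center 0.73 [  4. 229.] [-0.1766  0.3032  0.01  ]
y -0.09 [-0.10634023 -0.08284609] gap -0.10564400727719298 -0.1051027371660293
y -0.07 [-0.10588654 -0.08308912] gap -0.10220383810706912 -0.10175290822285232
y -0.05 [-0.10577488 -0.08320828] gap -0.08723399846089236 -0.08682708533169953
x -0.06 [-0.13203988  0.00782662] gap -0.11384796309359474 -0.010332408648107028
x -0.04 [-0.13156467  0.00809447] gap -0.1135359272936724 -0.010227880494108887
x -0.02 [-0.13160412  0.00834218] gap -0.11327324928290744 -0.009978298810080166
```

View pics/w3.png

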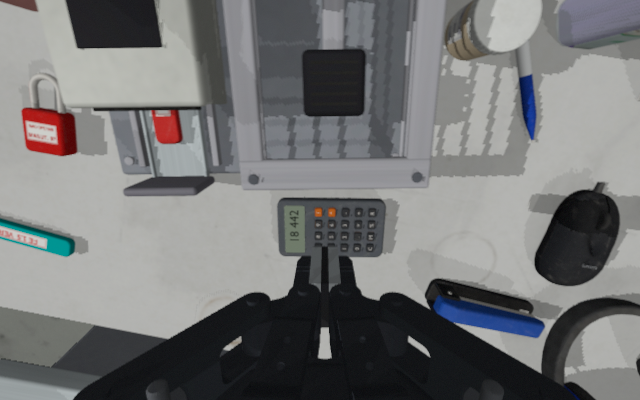

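The tray plate is now close to the base at (170,185), with the stick still in the tray at (167,125). The pad sits in the window at (335,82). The two guard fits differ by about 8 mm, so I'll move over the pad and compare it directly with the fingertips before going down.

```bash
python3 -m pendant '[[0,0.025,0.006,0,0],[0,0.025,0,0,0],[0,0.025,0,0,0],[0,0.021,0,0.01,0],[0,0,0,0.025,0],[0,0,0,0.02,0],[0,0,0,0,0],[0,0,0,0,0],[0,0,0,0,0]]'
python3 - <<'E'
from h import *
show();c="wrist"
m=bot.camera_model(c);K=np.array(m["intrinsics"]);R=np.array(m["R"]);t=np.array(m["t"])
im,d=bot.read_camera(c);cv2.imwrite("pics/w4.png",im)
s=bot.get_obs()["eef_pos"];x=K@(R@(s-[0,0,.173])+t);print("tip px",x[:2]/x[2],"pad below px",end=" ")
x=K@(R@(np.array([s[0],s[1],.083]))+t);print(x[:2]/x[2])
v,u=np.mgrid[:400,:640];P=np.stack([u,v,np.ones_like(u)],-1)@np.linalg.inv(K).T*d[...,None]
P=(P-t)@R;Q=np.stack(st(P.transpose(2,0,1)),-1)
g=(d>0)&(abs(Q[...,2]-.101)<.006)&(Q[...,1]<.02)&(Q[...,1]>-.16)
for xx in(-.06,-.04,-.02,0,.02):
    x=np.sort(Q[g&(abs(Q[...,0]-xx)<.006)][:,1])
    if len(x)>9: i=np.argmax(np.diff(x));print("x",xx,x[[0,-1]],"gap",x[i],x[i+1])
for y in(-.08,-.06,-.04):
    x=np.sort(Q[g&(abs(Q[...,1]-y)<.006)][:,0])
    if len(x)>9: i=np.argmax(np.diff(x));print("y",y,x[[0,-1]],"gap",x[i],x[i+1])
for n in("lever_pad","window_center"):
    for r in bot.pinpoint(n,c)[:2]:
        p=r["at"];print(n,round(r["score"],2),np.round(p),np.round(st(up(c,p,z=.083)),4))
E
```

```text
t: 7.65
eef_pos: [0.6201, -0.2154, 0.2915]
tool_rot: [0.0, 0.992, 0.123, 0.001]
contact_force: [0.1, 0.0, -0.1]
gripper_width: -0.001
grasp_force: 0.0
t 7.65 station TCP [-0.0316 -0.061   0.2915] toolyaw 14.19 F [ 0.1  0.  -0.1] q [ 0.39  0.57 -0.22  1.69  0.15  0.9  -1.2 ]
tip px [323.14631912 262.80535126] pad below px [323.3801471  235.20553854]
x -0.06 [-0.13610703  0.0032702 ] gap -0.1179072646758334 -0.014687445037796454
x -0.04 [-0.13607058  0.00361282] gap -0.11779918933720662 -0.014553308831010636
x -0.02 [-0.13569195  0.0038359 ] gap -0.1175128272079673 -0.014535377410180239
x 0 [-0.13586084  0.00375446] gap -0.1176150676168457 -0.014596962492819776
x 0.02 [-0.13578258  0.00422112] gap -0.06297781926591467 -0.06244953192329056
y -0.08 [0.01997028 0.08295717] gap 0.046880516106882486 0.04733821469077748
y -0.06 [-0.10645029  0.0831386 ] gap -0.08872550769204246 0.02014768899902486
y -0.04 [0.02029846 0.08251051] gap 0.048968323879069686 0.049423673162206194
lever_pad 0.63 [330. 232.] [-0.0294 -0.0662  0.083 ]
```

View pics/w4.png

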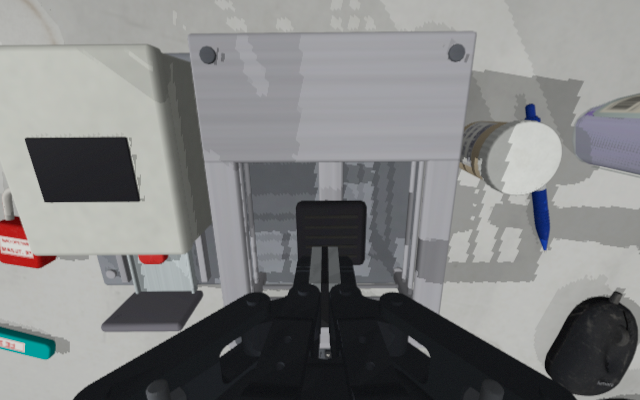

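The fingertips are over the pad, whose centre shows at about (331,232). The window centre is 5 mm to the right, at station (-0.032, -0.066), so I'll correct for that and descend.

```bash
python3 -m pendant '[[0,0,0.005,0,0],[0,0,0,0,0],[0,0,0,0.01,0],[0,0,0,0.01,0],[0,0,0,0.01,0],[0,0,0,0.005,0],[0,0,0,0.005,0],[0,0,0,0,0]]'; python3 -m pendant '[[0,0,0,0.005,0],[0,0,0,0.005,0],[0,0,0,0.004,0],[0,0,0,0,0]]'
python3 -c "
from h import *
show()"
```

```text
t: 8.47
eef_pos: [0.6201, -0.2206, 0.2487]
tool_rot: [-0.0, 0.992, 0.123, -0.002]
contact_force: [-4.6, 0.5, 4.7]
gripper_width: -0.0
grasp_force: 2.7
t: 8.8
eef_pos: [0.6206, -0.2207, 0.2365]
tool_rot: [0.0, 0.992, 0.123, -0.001]
contact_force: [-6.1, -0.0, 8.0]
gripper_width: 0.001
grasp_force: 4.2
t 8.8 station TCP [-0.0324 -0.0663  0.2365] toolyaw 14.15 F [-6.1 -0.   8. ] q [ 0.39  0.64 -0.2   1.71  0.17  0.81 -1.21]
```

```bash
python3 -m pendant '[[0,0,0,0.003,0],[0,0,0,0,0]]'; python3 -m pendant '[[0,0,0,0.002,0],[0,0,0,0,0]]'; python3 -m pendant '[[0,0,0,0.002,0],[0,0,0,0,0],[0,0,0,0,0]]'
python3 -c "
from h import *
show()"
```

```text
t: 8.97
eef_pos: [0.6208, -0.2206, 0.2358]
tool_rot: [0.0, 0.992, 0.123, -0.001]
contact_force: [-10.8, 2.2, 21.0]
gripper_width: -0.002
grasp_force: 11.5
t: 9.13
eef_pos: [0.6208, -0.2206, 0.2353]
tool_rot: [0.0, 0.992, 0.123, -0.001]
contact_force: [-16.0, 1.8, 31.7]
gripper_width: -0.002
grasp_force: 17.2
t: 9.38
eef_pos: [0.6208, -0.2206, 0.2349]
tool_rot: [0.001, 0.992, 0.123, -0.0]
contact_force: [-20.5, 4.4, 42.8]
gripper_width: 0.002
grasp_force: 23.2
t 9.38 station TCP [-0.0323 -0.0662  0.2349] toolyaw 14.12 F [-20.5   4.4  42.8] q [ 0.39  0.65 -0.2   1.71  0.17  0.8  -1.22]
```

The lever is firmly on its stop. I'll ease the push, hold, and check the tray and stick.

```bash
python3 -m pendant '[[0,0,0,-0.0035,0],[0,0,0,0,0],[0,0,0,0,0],[0,0,0,0,0],[0,0,0,0,0],[0,0,0,0,0]]'
python3 - <<'E'
from h import *
show();c="wrist"
im,d=bot.read_camera(c);cv2.imwrite("pics/w5.png",im)
for n in("tray_face","stick_center"):
    for r in bot.pinpoint(n,c)[:2]:
        p=r["at"];print(n,round(r["score"],2),np.round(p),np.round(st(up(c,p,d[int(p[1]),int(p[0])])),4))
E
```

```text
t: 9.88
eef_pos: [0.6207, -0.2206, 0.2357]
tool_rot: [0.0, 0.992, 0.123, -0.001]
contact_force: [-11.8, 2.2, 23.6]
gripper_width: -0.001
grasp_force: 12.9
t 9.88 station TCP [-0.0324 -0.0663  0.2357] toolyaw 14.14 F [-11.8   2.2  23.6] q [ 0.39  0.64 -0.2   1.71  0.17  0.81 -1.21]
tray_face 0.94 [108. 363.] [-0.1116  0.0749  0.0536]
stick_center 0.29 [220. 177.] [ 0.0237 -0.0302  0.1015]
```

View pics/w5.png

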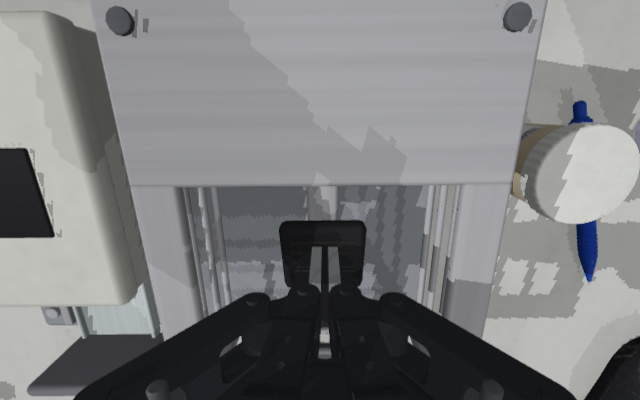

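The fingers hold the pad down in the window at (322,250), and the tray plate stands home at (95,365). The tunnel roof hides the stick in this view, so I'll check its position in the earlier picture data.

Run:
```python
import numpy as np,cv2
Q=np.load("q3.npy");im=cv2.imread("pics/w3.png");h=cv2.cvtColor(im,cv2.COLOR_BGR2HSV);v,u=np.mgrid[:400,:640]
r=((h[...,0]<8)|(h[...,0]>172))&(h[...,1]>120)&(u>140)&(u<195)&(v>95)&(v<160)
print("stick front",np.percentile(Q[r],2,axis=0),"z",np.median(Q[r][:,2]))
p=(Q[...,2]>.062)&(Q[...,2]<.075)&(u>115)&(u<220)&(v>165)&(v<200);print("plate top",np.percentile(Q[p],[2,50,98],axis=0))
```

```text
stick front [-0.07888316  0.07946362  0.0307231 ] z 0.03557288740622152
plate top [[-0.12032238  0.05584622  0.06245195]
 [-0.11540732  0.08577723  0.06985935]
 [-0.11254952  0.11586938  0.07169301]]
```

```bash
python3 -c "
from h import *
print(bot.hand_in());show()"
```

```text
the job is handed in; nothing more can be done
None
the job is handed in; nothing more can be done
```

I pushed the tray home with the stick still lying in it, pressed the lever to its stop through the window with no sign of touching the guard, and handed the job in with the fingers still holding the lever at about 24 N (no verdict was shown).

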